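# Clamp a resin casting in the drill jig

## Robot

A 7-joint arm with a two-finger parallel gripper is mounted at the origin on a cart in front of the work surface, level with it; the furniture and walls round the work are solid. World frame = base frame: x ahead of the robot, y to its left, z up, the work surface at z = 0. Lengths are in mm, angles in rad, forces in N, time in s.
With the tool pointing down it reaches from about 400 to 850 mm from the base axis. Payload 4.5 kg.
Tool frame: the origin (TCP) lies at the very end of the fingers, on their centre line; the grasp point (between the pads) lies 19 mm behind it (arm.tcp_to_grasp is the distance from the TCP to the grasp point, in mm); z points along the fingers, y is the direction in which the jaws open and shut (so a half turn about z gives the same grasp; the last joint's range is limited). The gripper opens to 88 mm and grips with 3 to 60 N. Pads are 18 mm wide; open, the fingers measure 123 mm over their backs; the gripper's body (75 mm by 187 mm) begins 45 mm behind the grasp point.
Start: joints at [-1.282, 0.689, -0.195, 1.565, 0.157, 0.902, -0.215], TCP at [157.511, 604.85, 238.743] pointing down, gripper open.
Joint ranges: [-3.01, 3.01], [-0.46, 2.08], [-1.47, 1.51], [0.13, 2.56], [-1, 4.14], [0.04, 2.09], [-2.66, 2.66]. Speed limits (rad/s): [2.57, 2.57, 3.14, 3.14, 3.14, 3.14, 3.14].

## Interface

Orientations are given as a rotation vector (axis times angle).
In Python, from workcell import arm, eyes, job_done gives the robot as it stands. The module is installed in compiled form; this text tells all that it offers.
- The arm moves only by the tool send_rows, never from a script. Its argument "commands" is a list of rows, each a list of 2 entries, a list of its own where there are three numbers: the shift along the tool's x, y, z in mm, then the turn, a rotation vector about the tool's x, y, z in rad. In form: [[[x, y, z], [rx, ry, rz]], ...]. A call has 1 to 10 rows; each row shifts and turns the commanded pose from where the row before left it, along the tool's axes as they then stand; what a row does not reach is not made up. A row lasts 1/10 s, in which the tool goes at most 50 mm and 8.59 degrees, less where a joint would pass 70% of its speed; a pose out of reach is approached as far as the arm can. A call is refused whole if a number of a shift passes 50 or a number of a turn 0.15, either way. A call with a gripper value outside its range is refused whole. "gripper" is the opening, from 0 (shut) to 1 (fully open), set as the call begins (left out, the last holds). The fingers move at their own pace and stop on an object; "newtons" is the grip in N (left out, the last holds). Time passes only in rows, so rows that do not move let the fingers close. It gives the time, the measured TCP pose, the force and the opening at its end, in the units of the state.
- arm.read_state(): the state, without advancing time (a new reading comes with each control period).
- eyes.grab_frame(name): name is "scene" or "top" or "wrist"; returns (picture, depth): 400x640x3 uint8, red, green, blue; 400x640 float32, mm along the optical axis (not along the pixel's ray), 0 where there is no reading.
- eyes.get_calibration(name): a dict with "fovy" (degrees; the focal length in pixels is half the picture's height over the tangent of half this angle, whatever the lens; pixels are square), "cx", "cy" (the principal point, pixels), "dist_coeffs" ([k1, k2, p1, p2, k3] as OpenCV has them; the pictures are not rectified), "rvec" (rotation vector, rad) and "tvec" (3), from world to camera coordinates, as OpenCV has them. Camera axes: x right, y down, z forward; pixel columns grow to the right and rows downward; lengths in mm; the calibration is good to about 2 mm. A picture is of the moment at which its call begins: read the wrist's pose just before it. get_calibration takes no time and is no camera call; for the wrist camera it gives the pose at the moment of the call.
- job_done(): hands the job in, once; it reports no verdict.
The state is a dict: "time": time; "q": joint angles; "joint_vel": joint speeds; "joint_efforts": joint torques, N m; "eef_pos": TCP position; "ee_rot": TCP orientation; "contact_force": force on the tool from outside, world axes, zero at the start; "ft_torque": the same for the moment, N m; "finger_gap": opening from 0.0 (shut) to 1.0 (fully open).
Only numpy, scipy, OpenCV 4.12 (cv2) and the standard library are available. Lean on these libraries where they do the work, as an engineer would, in place of code of your own. Each camera call takes 0.05 s, during which the arm holds its last target. There are 200 camera calls.

## Task

Clamp the casting that lies in the drill jig, ready for drilling its foot, by pushing alone, without lifting it. Push the casting along its rails until its foot is flush against the upright bush plate, swing the steel strap across it all the way to its stop post, and then, with casting and strap both in place, press the red cam lever fully down so that the rubber foot holds the casting. Leave the other castings and tools where they are, and stand clear at the end.

Things in the scene. Friction and masses are not known exactly. Their poses are not given: they have to be found in the camera images.
- jig: Drill jig fixed on a 12 mm plywood board: aluminium plate 150 x 146 x 10 mm, two white 45-degree rails. Origin on the board's top, below the middle of the casting when home; x along the rails to the bush plate (away from the robot, yaw within 0.3), y left to the pedestal, z up. In it, mm: casting axis y 0, z 46; rails x -50 to 50, tops z 34; stud x 0, y 60; stop post x -16, y 38, top z 96.
- bush_face (a point): Middle of the face of the upright bush plate that the casting's foot must meet (jig frame x 61, y 0, z 46 mm). The plate is 74 mm wide, its top at z 64 mm of the jig.
- casting: Loose resin casting, ochre and black, bumpy, 59 mm across, 122 mm long, 0.15 to 0.3 kg, lying on the rails, upper side at jig z 76 mm. Origin at the centre of its flat foot, the end facing the bush plate; its z runs from foot to top (jig -x). Starts 18 to 40 mm short of the bush plate and slides with 3 to 10 N. Home: origin at x 61, y 0, z 46 mm of the jig.
- casting_top (a point): Centre of the casting's top end, toward the robot, 122 mm from its foot, at jig z 46 mm: the end to push on. Nothing stands in front of it.
- strap_swing (a joint): Angle of strap and stud head about the upright stud, rad. 0 = across the casting, against the stop post; 1.2 to 1.55 at the start = open, nose toward the far (jig +x) side. Closes clockwise seen from above: at q the strap points from the stud along (sin q, -cos q) of the jig. Light friction, about 1 N at the spindle; stays where it is left.
- spindle (a point): Point on the upright foot spindle through the strap, 60 mm from the stud, jig z 112 mm. Spindle: 9 mm rod, nut 16 mm wide from z 98 to 104, head 15 mm wide from z 118 to 127. Strap: dark steel bar 22 mm wide, z 88 to 98 mm, nose 86 mm from the stud. Push sideways on spindle or strap, on the side away from the stop. Both sink 6 mm as the cam closes.
- foot: Black rubber foot 21 mm wide under the spindle, sprung 4 N/mm; the origin lies on the stud axis at board height, not at the foot. With the cam open it passes 3 mm above the casting; with the cam closed it presses on the casting with about 7 to 14 N.
- cam_lever (a joint): Angle of the cam lever about its level pin, rad. 0 = raised, 60 degrees above level; 0.96 = fully down on its stop, 5 degrees above level; 0 to 0.15 at the start. Stiff: 0.2 to 0.3 N m, so 3 to 5 N at the grip; stays where it is left.
- lever_grip (a point): Point on the axis of the lever's red grip, 60 mm from the pin. The grip is 18 mm thick, from 34 to 80 mm from the pin; raised, its end is at jig z 181 mm. Press it from above, down and outward.
- lever_pin (a point): Centre of the lever's level pin, on the stud axis, jig z 112 mm (the stud head reaches z 122). The lever turns with the strap; with the strap across the casting it points, seen from above, from the pin along (0.77, 0.64) of the jig frame: left and away from the robot.
- next_casting: Loose casting, 60 mm across and 122 mm high, standing upright on the board right of the jig; leave alone. Origin at the centre of its foot.
- sanding_block: Loose brown sanding block 97 x 68 x 26 mm on the board right of the jig; leave alone. Origin at the centre of its underside.
- dusting_brush: Loose dusting brush 178 x 30 x 10 mm on the board left of the jig; leave alone. Origin at the centre of its underside.

How it is judged:
By the outcome, as a careful person would: the job done as asked, in the order asked, and still so for the second after the job is handed in, with the robot touching nothing.
It also fails if it takes over 54 s, if anything falls off the work surface, if the arm or the gripper's body presses on something with over 40 N, if the wrist force passes 120 N, or if a joint passes its speed limit or range.

## Working session

There is one attempt and no reset: what is moved stays moved. The work goes in short steps, Python scripts to look and compute and a tool call to move; the robot and the scene stay as the last step left them, time stands still between calls to the robot, and variables do not carry over. Pictures are saved under pics/ and viewed, about 8 in all and at most 12, crops included, and the job is handed in when it is done.

Besides the shell and the picture viewer there is one more tool, called after ">>>" as a command line: name --argument value ..., lists and objects as JSON in quotes. send_rows: Moves the arm, as the interface text tells. Its arguments: {"type":"object","properties":{"commands":{"type":"array"},"gripper":{"type":"number"},"newtons":{"type":"number"}},"required":["commands"]}

```bash
mkdir -p pics
cat > h.py <<'E'
import numpy as np, cv2
from workcell import arm, eyes, job_done
def cal(n):
    c=eyes.get_calibration(n); f=200/np.tan(np.radians(c['fovy'])/2)
    K=np.array([[f,0,c['cx']],[0,f,c['cy']],[0,0,1.]]); R=cv2.Rodrigues(np.array(c['rvec'],float))[0]
    return K,np.array(c['dist_coeffs'],float),R,np.array(c['tvec'],float).ravel()
def cloud(n,d,c=None):
    K,D,R,t=c or cal(n); v,u=np.mgrid[0:400,0:640]
    p=cv2.undistortPoints(np.stack([u.ravel(),v.ravel()],1).astype(np.float64)[:,None],K,D).reshape(400,640,2)
    P=np.dstack([p,np.ones((400,640))])*d[...,None]
    return (P-t)@R
def proj(n,P):
    K,D,R,t=cal(n); return cv2.projectPoints(np.atleast_2d(np.array(P,float)),cv2.Rodrigues(R)[0],t,K,D)[0].reshape(-1,2)
def save(n,img): cv2.imwrite('pics/'+n,img[...,::-1])
E
python3 - <<'E'
from h import *
s=arm.read_state(); print(s)
for n in ('scene','top','wrist'):
    c=cal(n); p,d=eyes.grab_frame(n); np.savez(n+'.npz',p=p,d=d,W=cloud(n,d,c)); save(n+'0.png',p); print(n,-c[2].T@c[3],(d>0).mean())
E
```

```text
{'time': 0.0, 'q': array([-1.28215351,  0.68999944, -0.19453312,  1.56632266,  0.15736078,
        0.90250765, -0.21509176]), 'joint_vel': array([ 4.15307074e-04, -4.23418471e-04, -5.31712437e-05, -1.38750728e-03,
        1.07753361e-04, -5.96925109e-04,  2.04833718e-03]), 'joint_efforts': array([ 1.16374567e-04, -5.27549458e+01, -1.26742378e+00, -1.53433675e+01,
       -5.27770375e-02,  6.35617573e-03,  1.69637415e-04]), 'eef_pos': array([157.45368032, 604.19618098, 237.90658521]), 'ee_rot': array([-3.98993152e-01, -3.11608437e+00,  2.88452242e-03]), 'contact_force': array([ 0.09571623, -0.38031119, -0.07060736]), 'ft_torque': array([ 0.06270867, -0.01592686,  0.02924475]), 'finger_gap': 0.9979528714007894}
scene [-104.97201491 -507.97744621  664.65115245] 0.99603515625
top [ 348.22559581 -173.09855078 1055.1792221 ] 0.9958125
wrist [ 91.08417468 620.73052745 383.67696629] 0.99005078125
```

View pics/top0.png

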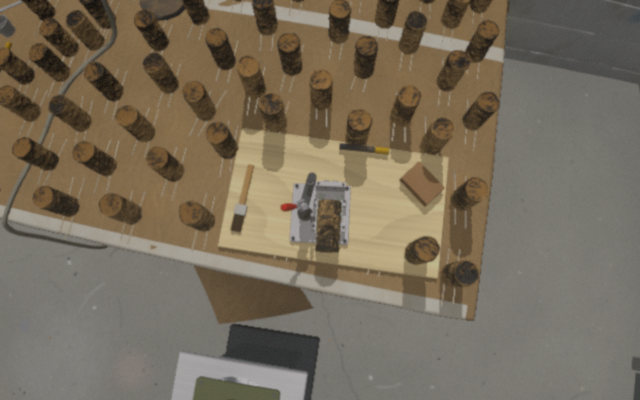

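View pics/scene0.png

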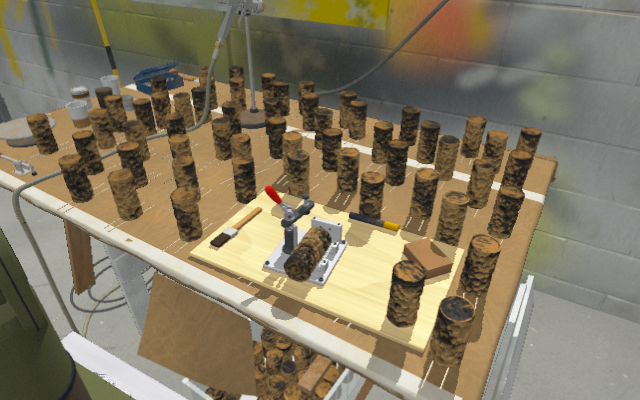

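Run:
```python
from h import *
T=np.load('top.npz'); W=T['W']; p=T['p']
print('px of base',proj('top',[[0,0,0],[500,0,12],[500,-200,12]]))
for (u,v) in [(320,210),(260,150),(380,240),(297,238),(345,240),(305,215),(328,210),(290,208),(310,180),(347,186)]: print(u,v,W[v,u].round(1),p[v,u])
# metric ortho height map from both cams merged; colour view upsample
crop=p[165:265,270:370]; big=cv2.resize(crop,None,fx=6,fy=6,interpolation=cv2.INTER_CUBIC)
S=np.load('scene.npz'); c2=cv2.resize(S['p'][175:290,235:355],None,fx=5,fy=5,interpolation=cv2.INTER_CUBIC)
save('crop_t.png',big); save('crop_s.png',c2)
for (u,v) in [(305,270),(330,230),(290,215),(272,193),(305,207),(310,250)]: print('s',u,v,S['W'][v,u].round(1))
```

```text
px of base [[231.80222374 425.06157254]
 [265.41250822 220.60084221]
 [344.07721586 232.10827204]]
320 210 [ 534.8 -134.6   75.8] [117  94  65]
260 150 [682.5  47.3  11.2] [174 157 119]
380 240 [ 493.3 -291.7   11.5] [186 168 128]
297 238 [467.2 -86.5  20.6] [170 166 166]
345 240 [ 478.9 -204.6   25.8] [89 87 85]
305 215 [ 512.8 -103.3  104.4] [55 50 44]
328 210 [ 535.2 -153.6   87.9] [113  92  63]
290 208 [509.8 -75.1 181.1] [109  48  35]
310 180 [ 588.4 -104.3  136.1] [80 79 77]
347 186 [ 616.2 -191.    22.5] [129 121 113]
s 305 270 [ 448.4 -184.    65.3]
s 330 230 [ 601.7 -162.4   54.4]
s 290 215 [ 520.7 -107.   128.8]
s 272 193 [507.9 -73.4 180.9]
s 305 207 [ 586.9 -105.4  108.6]
s 310 250 [ 488.2 -173.3   83.6]
```

View pics/crop_t.png

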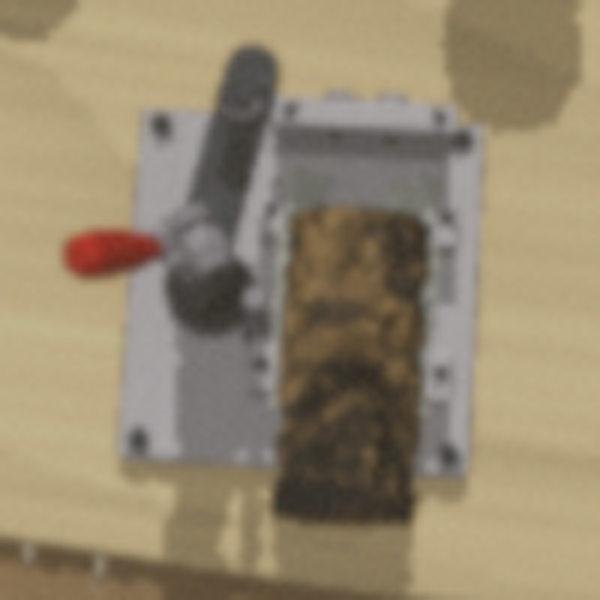

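View pics/crop_s.png

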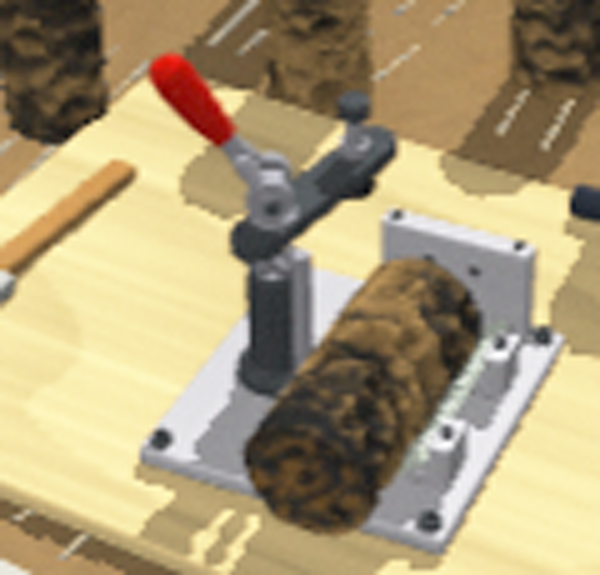

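Run:
```python
from h import *
A=[]
for n in('top','scene'):
    Z=np.load(n+'.npz'); W=Z['W'].reshape(-1,3); p=Z['p'].reshape(-1,3).astype(int)
    m=(W[:,0]>380)&(W[:,0]<680)&(W[:,1]>-300)&(W[:,1]<0); W=W[m];p=p[m]
    sat=p.max(1)-p.min(1); grey=sat<25
    pl=W[(abs(W[:,2]-22)<3)&grey&(abs(W[:,0]-535)<110)&(abs(W[:,1]+140)<110)]
    r=cv2.minAreaRect(pl[:,:2].astype(np.float32)); print(n,'plate',r,len(pl), np.median(pl[:,2]))
    b=W[(abs(W[:,2]-76)<3)&grey&(W[:,0]>570)]
    print('bushtop',len(b), b.mean(0) if len(b) else '', cv2.minAreaRect(b[:,:2].astype(np.float32)) if len(b) else '')
    h=W[(W[:,2]>132)&(W[:,2]<142)&(W[:,0]>560)]; print('spindle head',len(h),h.mean(0) if len(h) else '')
    st=W[(abs(W[:,2]-110)<3)&(p.max(1)<110)]; print('strap',len(st),cv2.minAreaRect(st[:,:2].astype(np.float32)) if len(st) else '')
    red=W[(p[:,0]>1.8*p[:,1])&(p[:,0]>80)&(W[:,2]>100)]; print('red',len(red),red.mean(0),red[red[:,2].argmax()],red[red[:,2].argmin()])
    c=W[(W[:,2]>45)&(W[:,2]<92)&(sat>15)|((W[:,2]>45)&(W[:,2]<92)&(p.max(1)<70))]
    c=c[(c[:,1]<-115)&(c[:,1]>-215)&(c[:,0]<600)]
    print('casting',len(c),cv2.minAreaRect(c[:,:2].astype(np.float32)),c[:,2].max())
# plate corner rays from top crop
K,D,R,t=cal('top')
for q in [(140,108),(485,128),(470,475),(122,460)]:
    u=np.array(q)/6+np.array([270,165])-0.4; x=cv2.undistortPoints(np.array([[u]],float),K,D)[0,0]
    d=R.T@np.array([x[0],x[1],1]); o=-R.T@t; print((o+d*(22-o[2])/d[2]).round(1))
```

```text
top plate ((537.4940185546875, -133.67066955566406), (148.4991455078125, 144.6290740966797), 5.139498710632324) 1122 21.645976682656215
bushtop 89 [ 602.39977485 -147.5862499    74.64358131] ((602.3466186523438, -149.81480407714844), (11.609386444091797, 69.92363739013672), 3.747981071472168)
spindle head 35 [ 589.72878283 -102.86085364  137.16037385]
strap 211 ((560.6422729492188, -99.91136169433594), (103.98197174072266, 33.10976791381836), 3.987454652786255)
red 77 [511.81140553 -69.65766608 183.14673087] [503.48373381 -64.44484103 193.74291938] [519.61427925 -82.79263656 160.02170926]
casting 1206 ((502.0223083496094, -157.6845703125), (121.85228729248047, 58.65442657470703), 3.9780220985412598) 89.9533831346475
scene plate ((539.14013671875, -135.10812377929688), (152.04248046875, 146.23707580566406), 4.892580986022949) 892 21.945833698498383
bushtop 77 [ 603.27204063 -152.82181147   74.44218048] ((603.2473754882812, -151.7838134765625), (11.273786544799805, 70.7331314086914), 4.576822280883789)
spindle head 30 [ 589.88044375 -105.30500079  137.78947242]
strap 190 ((561.7034912109375, -101.48584747314453), (22.021780014038086, 106.24590301513672), 83.28722381591797)
red 148 [510.62553747 -73.40829529 176.92611616] [511.13840235 -67.26338177 194.20350748] [516.47622747 -76.0786346  154.36212416]
casting 1383 ((521.0029296875, -153.41278076171875), (159.59645080566406, 70.13578796386719), 6.268397331237793) 88.70644542742959
[605.2 -53.9  22. ]
[ 617.8 -199.6   22. ]
[ 471.2 -213.1   22. ]
[456.5 -70.6  22. ]
```

>>> send_rows --commands '[[[-31, -23, 0], [0, 0, 0]], [[-31, -23, 0], [0, 0, 0]], [[-31, -23, 0], [0, 0, 0]], [[-31, -23, 0], [0, 0, 0]], [[-31, -23, 0], [0, 0, 0]], [[-31, -23, 0], [0, 0, 0]], [[-31, -23, 0], [0, 0, 0]], [[-31, -23, 0], [0, 0, 0]], [[-31, -23, 0], [0, 0, 0]], [[-31, -23, 0], [0, 0, 0]]]' --gripper 0

```text
time: 1.15
eef_pos: [400.3, 302.7, 238.6]
ee_rot: [-0.399, -3.116, 0.0]
contact_force: [1.4, 0.8, 1.2]
finger_gap: 0.115
```

```bash
cat >> h.py <<'E'
YAW=0.084; O=np.array([536.5,-156.1,12.])
Rj=cv2.Rodrigues(np.array([0,0,YAW]))[0]
def jig(P): return O+Rj@np.array(P,float)
def tojig(P): return Rj.T@(np.array(P)-O)
def tool(tilt,turn=0):
    # tool axes in world: z tilted toward jig +x by tilt; turn about jig z
    R=np.array([[-1,0,0],[0,1,0],[0,0,-1.]]); 
    Ry=cv2.Rodrigues(np.array([0,-tilt,0.]))[0]
    return Rj@cv2.Rodrigues(np.array([0,0,float(turn)]))[0]@Ry@R
def need(P,tilt=0,turn=0):
    s=arm.read_state(); R=cv2.Rodrigues(np.array(s['ee_rot']))[0]
    d=jig(P)-s['eef_pos']; T=tool(tilt,turn)
    print('t',round(s['time'],2),'jig',tojig(s['eef_pos']).round(1),'F',(Rj.T@s['contact_force']).round(1),'gap',round(s['finger_gap'],2))
    print('shift now-frame',(R.T@d).round(1),'turn',cv2.Rodrigues(R.T@T)[0].ravel().round(3),'shift in target frame',(T.T@d).round(1))
E
python3 - <<'E'
from h import *
need([-120,0,170],0)
print(tool(.5).round(2), arm.read_state()['q'].round(2))
E
```

```text
t 1.15 jig [-97.2 468.6 226.6] F [1.5 0.6 1.2] gap 0.11
shift now-frame [-134.2 -449.6   56.7] turn [-0.    -0.    -0.339] shift in target frame [  22.8 -468.6   56.6]
[[-0.87 -0.08  0.48]
 [-0.07  1.    0.04]
 [-0.48  0.   -0.88]] [-0.58  0.53 -0.25  1.93  0.19  0.7   0.37]
```

>>> send_rows --commands '[[[0, 0, 0], [0, 0, -0.113]], [[0, 0, 0], [0, 0, -0.113]], [[0, 0, 0], [0, 0, -0.113]], [[3, -45, 0], [0, 0, 0]], [[3, -45, 0], [0, 0, 0]], [[3, -45, 0], [0, 0, 0]], [[3, -45, 0], [0, 0, 0]], [[3, -45, 0], [0, 0, 0]], [[3, -45, 0], [0, 0, 0]], [[3, -45, 0], [0, 0, 0]]]'

```text
time: 2.15
eef_pos: [404.9, -13.3, 238.7]
ee_rot: [-0.133, 3.139, 0.0]
contact_force: [-0.4, -0.4, -0.3]
finger_gap: 0.005
```

Run:
```python
from h import *
need([-120,0,170],.5)
```

```text
t 2.15 jig [-119.2  153.4  226.7] F [-0.4 -0.4 -0.3] gap 0.0
shift now-frame [   0.9 -153.4   56.7] turn [ 0.    -0.5    0.001] shift in target frame [  27.9 -153.4   49.4]
```

>>> send_rows --commands '[[[0, -38, 0], [0, 0, 0]], [[0, -38, 0], [0, 0, 0]], [[0, -38, 0], [0, 0, 0]], [[0, -39, 0], [0, 0, 0]], [[0, 0, 15], [0, -0.125, 0]], [[0, 0, 15], [0, -0.125, 0]], [[0, 0, 0], [0, -0.125, 0]], [[0, 0, 0], [0, -0.125, 0]], [[0, 0, 0], [0, 0, 0]]]'

```text
time: 3.05
eef_pos: [410.9, -173.4, 206.5]
ee_rot: [-0.12, 2.884, -0.014]
contact_force: [0.4, 0.1, -0.0]
finger_gap: 0.006
```

Run:
```python
from h import *
need([-115,0,44],.5)
c=cal('wrist');p,d=eyes.grab_frame('wrist'); save('w1.png',p); W=cloud('wrist',d,c); np.savez('w1.npz',p=p,d=d,W=W)
print(arm.read_state()['q'].round(2))
J=(W.reshape(-1,3)-O)@Rj; P=p.reshape(-1,3).astype(int)
m=(J[:,2]>48)&(J[:,2]<80)&(abs(J[:,1])<36)&(J[:,0]>-140)&(J[:,0]<60); c=J[m]; print(cv2.minAreaRect(c[:,:2].astype(np.float32)),c.min(0),c.max(0),np.percentile(c[:,0],[1,5,95,99]))
b=J[(J[:,2]>60)&(J[:,2]<67)&(J[:,0]>50)&(J[:,0]<80)&(abs(J[:,1])<45)]; print(len(b),b.min(0) if len(b) else'',b.max(0) if len(b) else'')
```

```text
t 3.05 jig [-126.6   -6.8  194.5] F [ 0.4  0.  -0. ] gap 0.01
shift now-frame [ 26.7   9.8 148.3] turn [-0.02  -0.245  0.004] shift in target frame [ 62.    6.8 137.6]
[ 0.65  0.49 -0.43  2.32  0.83  0.17  1.13]
((-56.02531433105469, 3.3468971252441406), (65.43260192871094, 77.64691162109375), 89.65111541748047) [-94.82092264 -29.49568243  48.04628602] [-17.01474296  35.84435173  75.92302968] [-94.08992141 -92.70856065 -42.56908948 -24.51963506]
0
```

View pics/w1.png

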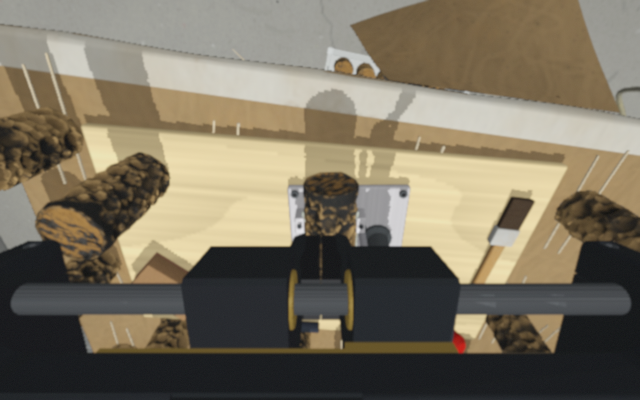

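Run:
```python
from h import *
need([-118,-3,40],.255)
```

```text
t 3.1 jig [-125.4   -6.6  194.9] F [0.  0.1 0.5] gap 0.01
shift now-frame [ 32.1   6.8 151.6] turn [-0.02   0.001  0.001] shift in target frame [ 31.9   3.6 151.8]
```

>>> send_rows --commands '[[[5, 1, 25], [-0.02, 0, 0]], [[5, 1, 25], [0, 0, 0]], [[5, 1, 25], [0, 0, 0]], [[5, 1, 25], [0, 0, 0]], [[6, 0, 25], [0, 0, 0]], [[6, 0, 27], [0, 0, 0]], [[0, 0, 0], [0, 0, 0]]]'

```text
time: 3.8
eef_pos: [395.7, -169.0, 94.0]
ee_rot: [-0.134, 2.945, 0.029]
contact_force: [-0.3, 0.8, -0.2]
finger_gap: 0.005
```

Run:
```python
from h import *
need([-74,-3,40],.255); print(arm.read_state()['q'].round(2))
```

```text
t 3.8 jig [-141.4   -1.    82. ] F [-0.2  0.8 -0.2] gap 0.01
shift now-frame [-58.   -2.9  54.2] turn [ 0.012 -0.06   0.005] shift in target frame [-54.6  -2.   57.6]
[ 0.76  0.81 -0.64  2.4   1.93  0.39  0.06]
```

>>> send_rows --commands '[[[-8, 0, 6], [0, 0, 0]], [[-4, 0, 10], [0, -0.03, 0]], [[-2, 0, 10], [0, -0.03, 0]], [[-1, 0, 10], [0, 0, 0]], [[0, 0, 10], [0, 0, 0]], [[0, 0, 0], [0, 0, 0]]]'

```text
time: 4.4
eef_pos: [422.9, -167.4, 55.1]
ee_rot: [-0.133, 2.88, 0.024]
contact_force: [-0.1, 0.5, 0.6]
finger_gap: 0.002
```

Run:
```python
from h import *
need([-74,-3,40],.255); print(arm.read_state()['q'].round(2))
```

```text
t 4.4 jig [-114.1   -1.7   43.1] F [-0.   0.5  0.6] gap 0.0
shift now-frame [-38.   -1.6  13.3] turn [0.006 0.004 0.007] shift in target frame [-38.   -1.3  13.1]
[ 0.81  0.96 -0.76  2.39  2.12  0.57 -0.09]
```

>>> send_rows --commands '[[[-3.5, 0, 1.2], [0, 0, 0]], [[-3.5, 0, 1.2], [0, 0, 0]], [[-3.5, 0, 1.2], [0, 0, 0]], [[-3.5, 0, 1.2], [0, 0, 0]], [[-3.5, 0, 1.2], [0, 0, 0]], [[-3.5, 0, 1.2], [0, 0, 0]], [[-3.5, 0, 1.2], [0, 0, 0]], [[-3.5, 0, 1.2], [0, 0, 0]], [[-3.5, 0, 1.2], [0, 0, 0]]]'

```text
time: 5.3
eef_pos: [453.0, -164.3, 53.0]
ee_rot: [-0.132, 2.882, 0.025]
contact_force: [-7.1, -0.5, 5.4]
finger_gap: 0.002
```

Run:
```python
from h import *
need([-70,-3,40],.255); print(arm.read_state()['q'].round(2))
```

```text
t 5.3 jig [-83.9  -1.1  41. ] F [-7.1  0.1  5.4] gap 0.0
shift now-frame [-13.2  -2.    4.4] turn [0.008 0.002 0.007] shift in target frame [-13.2  -1.9   4.4]
[ 0.75  0.95 -0.71  2.32  2.05  0.51 -0.03]
```

>>> send_rows --commands '[[[-2, 0, 0.7], [0, 0, 0]], [[-2, 0, 0.7], [0, 0, 0]], [[-2, 0, 0.7], [0, 0, 0]], [[-1.5, 0, 0.5], [0, 0, 0]], [[-1, 0, 0.3], [0, 0, 0]]]'

```text
time: 5.8
eef_pos: [461.6, -163.3, 52.4]
ee_rot: [-0.132, 2.883, 0.026]
contact_force: [-7.6, -1.1, 7.4]
finger_gap: 0.003
```

>>> send_rows --commands '[[[-1, 0, 0.3], [0, 0, 0]], [[-1, 0, 0.3], [0, 0, 0]]]'

```text
time: 6.0
eef_pos: [463.3, -163.2, 52.3]
ee_rot: [-0.132, 2.883, 0.026]
contact_force: [-9.1, -0.1, 7.3]
finger_gap: 0.001
```

>>> send_rows --commands '[[[-1, 0, 0.3], [0, 0, 0]], [[-1, 0, 0.3], [0, 0, 0]]]'

```text
time: 6.2
eef_pos: [465.5, -162.9, 52.3]
ee_rot: [-0.132, 2.883, 0.026]
contact_force: [-9.8, -1.4, 7.2]
finger_gap: 0.006
```

>>> send_rows --commands '[[[-1, 0, 0.3], [0, 0, 0]], [[-1, 0, 0.3], [0, 0, 0]]]'

```text
time: 6.4
eef_pos: [467.8, -162.7, 52.2]
ee_rot: [-0.132, 2.883, 0.026]
contact_force: [-8.1, -0.3, 7.1]
finger_gap: 0.008
```

>>> send_rows --commands '[[[-1, 0, 0.3], [0, 0, 0]], [[-1, 0, 0.3], [0, 0, 0]]]'

```text
time: 6.6
eef_pos: [468.1, -162.7, 51.9]
ee_rot: [-0.132, 2.885, 0.026]
contact_force: [-14.2, -1.7, 10.5]
finger_gap: 0.001
```

>>> send_rows --commands '[[[-1, 0, 0.3], [0, 0, 0]], [[-0.5, 0, 0], [0, 0, 0]]]'

```text
time: 6.8
eef_pos: [468.2, -162.6, 51.7]
ee_rot: [-0.131, 2.888, 0.026]
contact_force: [-16.3, -2.0, 12.2]
finger_gap: 0.004
```

Run:
```python
from h import *
need([-120,-3,41],.255)
p,d=eyes.grab_frame('scene'); c2=cv2.resize(p[175:290,235:355],None,fx=5,fy=5,interpolation=cv2.INTER_CUBIC); save('s2.png',c2)
```

```text
t 6.8 jig [-68.6  -0.8  39.7] F [-16.4  -0.6  12.2] gap 0.0
shift now-frame [ 49.4  -1.8 -14.1] turn [ 0.008 -0.004  0.006] shift in target frame [ 49.4  -2.2 -14.2]
```

View pics/s2.png

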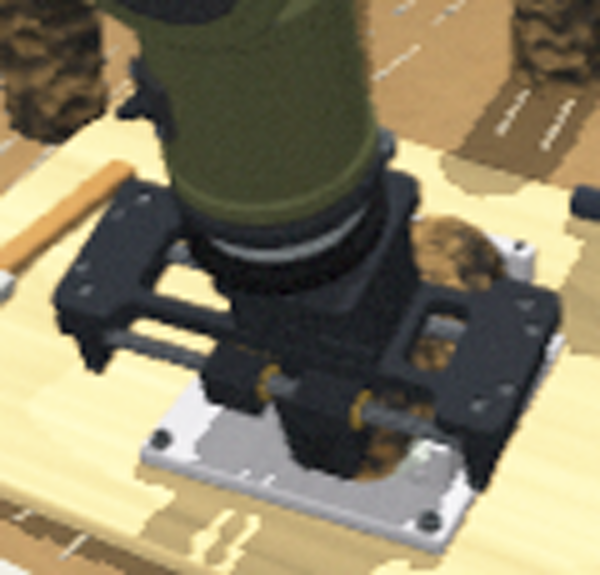

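>>> send_rows --commands '[[[10, 0, -3], [0, 0, 0]], [[18, 0, -5], [0, 0, 0]], [[16, 0, -5], [0, 0.05, 0]], [[4, 0, -25], [0, 0.05, 0]], [[0, 0, -30], [0, 0.05, 0]], [[0, 0, -30], [0, 0.05, 0]], [[0, 0, -30], [0, 0.05, 0]], [[0, 0, -30], [0, 0, 0]], [[-10, 0, -30], [0, 0, 0]]]'

```text
time: 7.75
eef_pos: [411.9, -174.8, 172.5]
ee_rot: [-0.149, 3.072, -0.024]
contact_force: [0.9, -0.9, -0.4]
finger_gap: 0.008
```

Run:
```python
from h import *
need([78,89,215],0,-.21); print(arm.read_state()['q'].round(2))
```

```text
t 7.75 jig [-125.7   -8.1  160.5] F [ 0.8 -0.9 -0.4] gap 0.01
shift now-frame [-208.1   93.6  -42.8] turn [-0.011  0.066  0.223] shift in target frame [-179.   137.5  -54.5]
[ 0.73  0.64 -0.67  2.2   0.86  0.51  1.07]
```

>>> send_rows --commands '[[[0, 0, -28], [-0.005, 0.033, 0.11]], [[0, 0, -28], [-0.005, 0.033, 0.11]], [[-30, 23, 0], [0, 0, 0]], [[-30, 23, 0], [0, 0, 0]], [[-30, 23, 0], [0, 0, 0]], [[-30, 23, 0], [0, 0, 0]], [[-30, 23, 0], [0, 0, 0]], [[-30, 23, 0], [0, 0, 0]], [[0, 0, 0], [0, 0, 0]]]'

```text
time: 8.65
eef_pos: [609.8, -55.0, 228.3]
ee_rot: [0.188, 3.128, 0.006]
contact_force: [0.1, 0.7, 0.1]
finger_gap: 0.007
```

Run:
```python
from h import *
need([78,92,86],0,-.21); print(arm.read_state()['q'].round(2))
c=cal('top'); p,d=eyes.grab_frame('top'); J=(cloud('top',d,c)-O)@Rj
m=(J[...,2]>50)&(J[...,2]<80)&(abs(J[...,1])<34)&(J[...,0]>-140)&(J[...,0]<90); x=J[m][:,0]; print(np.percentile(x,[1,5,50]))
cs=cal('scene'); p,d=eyes.grab_frame('scene'); J=(cloud('scene',d,cs)-O)@Rj
m=(J[...,2]>30)&(J[...,2]<80)&(abs(J[...,1])<34)&(J[...,0]>-140)&(J[...,0]<90); x=J[m][:,0]; print(np.percentile(x,[1,5,50]))
save('s3.png',cv2.resize(p[160:290,220:360],None,fx=5.5,fy=4.6*5.5/4.6,interpolation=cv2.INTER_CUBIC)[:600])
```

```text
t 8.65 jig [ 81.5  94.6 216.3] F [0.2 0.7 0.1] gap 0.01
shift now-frame [  3.9  -3.8 130.3] turn [0.004 0.007 0.006] shift in target frame [  2.9  -3.3 130.3]
[ 0.4   0.76 -0.72  1.61  0.57  0.98  0.95]Traceback (most recent call last):
  File "<stdin>", line 4, in <module>
    return _quantile_unchecked(
        a, q, axis, out, overwrite_input, method, keepdims, weights)
    return _ureduce(a,
                    func=_quantile_ureduce_func,
    ...<5 lines>...
                    overwrite_input=overwrite_input,
                    method=method)
    r = func(a, **kwargs)
    result = _quantile(arr,
                       quantiles=q,
    ...<2 lines>...
                       out=out,
                       weights=wgt)
    slices_having_nans = np.isnan(arr[-1, ...])
                                  ~~~^^^^^^^^^
IndexError: index -1 is out of bounds for axis 0 with size 0
```

Run:
```python
from h import *
cs=cal('scene'); p,d=eyes.grab_frame('scene'); J=(cloud('scene',d,cs)-O)@Rj
m=(J[...,2]>36)&(J[...,2]<80)&(abs(J[...,1])<34)&(J[...,0]>-140)&(J[...,0]<90); x=J[m][:,0]; print(len(x),np.percentile(x,[1,5,50]))
save('s3.png',cv2.resize(p[170:285,220:360],None,fx=5,fy=5,interpolation=cv2.INTER_CUBIC))
```

```text
1367 [-58.06274557 -56.93139935 -12.76740694]
```

View pics/s3.png

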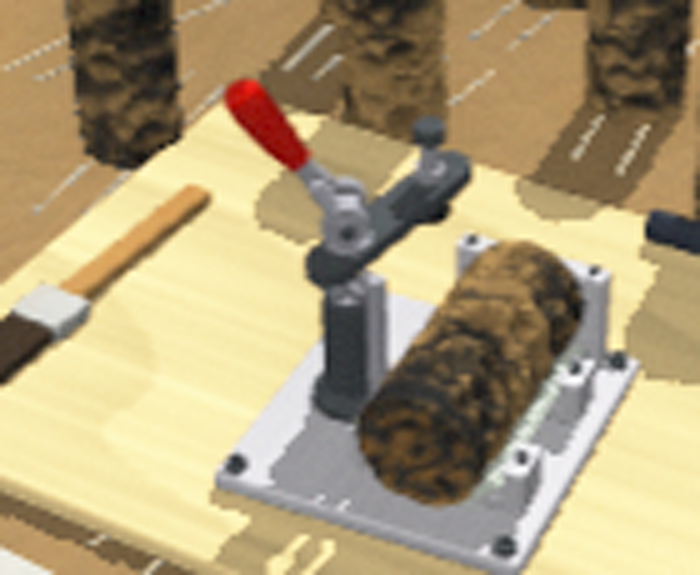

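>>> send_rows --commands '[[[2, -2, 30], [0, 0, 0]], [[2, -2, 35], [0, 0, 0]], [[0, 0, 35], [0, 0, 0]], [[0, 0, 20], [0, 0, 0]], [[0, 0, 10], [0, 0, 0]], [[0, 0, 0], [0, 0, 0]]]'

```text
time: 9.35
eef_pos: [600.0, -64.8, 97.0]
ee_rot: [0.197, 3.135, -0.003]
contact_force: [-1.2, -0.1, -0.4]
finger_gap: 0.005
```

```bash
sed -i 's/536.5,-156.1/538,-156/' h.py
python3 - <<'E'
from h import *
def tc(q,d=28.5,r=70): return [r*np.sin(q)+d*np.cos(q),60-r*np.cos(q)+d*np.sin(q),86]
need(tc(1.36),0,1.36-np.pi/2)
# steps of arc, in tool frame (constant per equal dq)
for dq in (.1,.14):
    a=np.array(tc(1.0)); b=np.array(tc(1.0-dq)); R=Rj.T@tool(0,1.0-np.pi/2); print(dq,(R.T@(b-a)).round(2))
print(arm.read_state()['q'].round(2))
E
```

```text
t 9.35 jig [69.4 85.7 85. ] F [-1.2 -0.  -0.4] gap 0.0
shift now-frame [ -7.5 -11.2  -0.9] turn [-0.002  0.     0.002] shift in target frame [ -7.5 -11.2  -1. ]
0.1 [-2.5  -7.13  0.  ]
0.14 [ -3.29 -10.05   0.  ]
[ 0.36  0.91 -0.6   1.73  0.73  0.73  0.82]
```

>>> send_rows --commands '[[[-4, -6, 0], [0, 0, 0]], [[-4, -6, 0], [0, 0, 0]], [[-2.5, -7.1, 0], [0, 0, 0.1]], [[-2.5, -7.1, 0], [0, 0, 0.1]], [[-2.5, -7.1, 0], [0, 0, 0.1]], [[-2.5, -7.1, 0], [0, 0, 0.1]]]'

```text
time: 9.95
eef_pos: [611.0, -107.1, 99.3]
ee_rot: [0.82, 3.027, 0.001]
contact_force: [-0.8, 1.4, -1.2]
finger_gap: 0.004
```

```bash
cat >> h.py <<'E'
def tc(q,d=28.5,r=70): return [r*np.sin(q)+d*np.cos(q),60-r*np.cos(q)+d*np.sin(q),86]
E
python3 - <<'E'
from h import *
need(tc(.96),0,.96-np.pi/2)
cs=cal('scene'); p,d=eyes.grab_frame('scene'); save('s4.png',cv2.resize(p[170:285,220:360],None,fx=5,fy=5,interpolation=cv2.INTER_CUBIC))
E
```

```text
t 9.95 jig [76.8 42.6 87.3] F [-0.7  1.4 -1.2] gap 0.0
shift now-frame [ 2.9 -1.3  1.3] turn [ 0.002  0.005 -0.003] shift in target frame [ 2.9 -1.3  1.3]
```

View pics/s4.png

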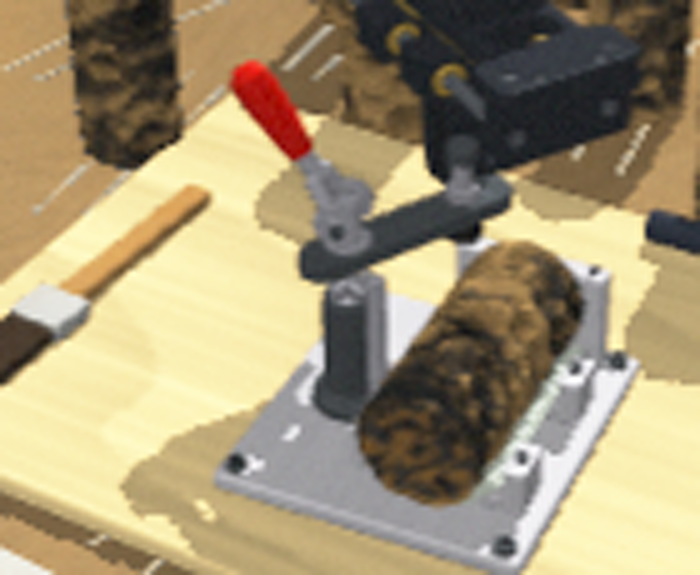

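>>> send_rows --commands '[[[-1.5, -7.1, 0], [0, 0, 0.1]], [[-1.5, -7.1, 0], [0, 0, 0.1]], [[-1.8, -7.1, 0.5], [0, 0, 0.1]], [[-1.8, -7.1, 0.5], [0, 0, 0.1]], [[-2.5, -7.1, 0], [0, 0, 0.1]], [[-2.5, -7.1, 0], [0, 0, 0.1]]]'

```text
time: 10.6
eef_pos: [589.8, -145.6, 98.2]
ee_rot: [1.675, 2.65, 0.003]
contact_force: [1.2, 0.4, 1.3]
finger_gap: 0.006
```

Run:
```python
from h import *
need(tc(.36),0,.36-np.pi/2); need(tc(0),0,-np.pi/2);print(arm.read_state()['q'].round(2))
```

```text
t 10.6 jig [52.5  6.  86.2] F [1.3 0.3 1.3] gap 0.01
shift now-frame [-1.  -1.6  0.2] turn [ 0.005  0.004 -0.   ] shift in target frame [-1.  -1.6  0.2]
t 10.6 jig [52.5  6.  86.2] F [1.3 0.3 1.3] gap 0.01
shift now-frame [ -6.6 -28.1   0.1] turn [0.006 0.003 0.36 ] shift in target frame [-16.  -24.    0.2]
[ 0.36  0.87 -0.35  1.73  0.47  0.62  0.18]
```

>>> send_rows --commands '[[[-2.5, -7.1, 0], [0, 0, 0.1]], [[-2.5, -7.1, 0], [0, 0, 0.1]], [[-1.5, -4, 0], [0, 0, 0.06]], [[-1, -3, 0], [0, 0, 0.04]], [[-0.5, -2, 0], [0, 0, 0.03]], [[-0.5, -2, 0], [0, 0, 0.03]]]'

```text
time: 11.2
eef_pos: [567.4, -160.4, 97.3]
ee_rot: [2.122, 2.311, 0.002]
contact_force: [1.7, 0.9, 0.9]
finger_gap: -0.001
```

>>> send_rows --commands '[[[0, -1.5, 0], [0, 0, 0]], [[0, -1.5, 0], [0, 0, 0]]]'

```text
time: 11.4
eef_pos: [564.0, -160.4, 96.9]
ee_rot: [2.121, 2.314, 0.001]
contact_force: [1.2, -1.3, 0.6]
finger_gap: 0.005
```

Run:
```python
from h import *
need(tc(0),0,-np.pi/2)
```

```text
t 11.4 jig [25.6 -6.6 84.9] F [ 1.  -1.4  0.6] gap 0.01
shift now-frame [-3.4  2.9 -1. ] turn [0.003 0.002 0.003] shift in target frame [-3.4  2.9 -1.1]
```

Continue until force shows the stop.

>>> send_rows --commands '[[[0, -1.5, -0.3], [0, 0, 0]], [[0, -1.5, -0.3], [0, 0, 0]]]'

```text
time: 11.6
eef_pos: [563.8, -160.2, 97.7]
ee_rot: [2.118, 2.311, 0.008]
contact_force: [7.8, 0.6, -6.1]
finger_gap: 0.003
```

>>> send_rows --commands '[[[0, -1, 0], [0, 0, 0]], [[0, -1, 0], [0, 0, 0]]]'

```text
time: 11.8
eef_pos: [563.6, -160.2, 98.0]
ee_rot: [2.116, 2.31, 0.012]
contact_force: [10.9, -0.3, -6.9]
finger_gap: 0.005
```

>>> send_rows --commands '[[[0, -1, 0], [0, 0, 0]], [[0, -1, 0], [0, 0, 0]]]'

```text
time: 12.0
eef_pos: [563.5, -160.2, 98.1]
ee_rot: [2.114, 2.308, 0.017]
contact_force: [14.6, -2.0, -9.3]
finger_gap: 0.005
```

>>> send_rows --commands '[[[0, 8, 0], [0, 0, 0]], [[0, 8, 0], [0, 0, 0]], [[0, 0, -20], [0, 0, 0]], [[0, 0, -30], [0, 0, 0]], [[0, 0, -35], [0, 0, 0]], [[0, 0, -35], [0, 0, 0]], [[0, 0, -30], [0, 0, 0]]]'

```text
time: 12.7
eef_pos: [571.7, -159.2, 249.0]
ee_rot: [2.122, 2.315, -0.001]
contact_force: [0.7, -0.4, -0.3]
finger_gap: 0.004
```

Run:
```python
from h import *
need([31,86,215],0,-np.pi/2)
cs=cal('scene'); p,d=eyes.grab_frame('scene'); W=cloud('scene',d,cs); J=((W-O)@Rj).reshape(-1,3); P=p.reshape(-1,3).astype(int)
save('s5.png',cv2.resize(p[170:285,220:360],None,fx=5,fy=5,interpolation=cv2.INTER_CUBIC))
s=J[(J[:,2]>92)&(J[:,2]<101)&(P.max(1)<130)&(abs(J[:,0])<100)&(abs(J[:,1])<110)]; print('strap',len(s),cv2.minAreaRect(s[:,:2].astype(np.float32)))
h=J[(J[:,2]>117)&(J[:,2]<130)&(abs(J[:,0])<40)&(J[:,1]<30)&(J[:,1]>-30)]; print('spindle',len(h),h.mean(0) if len(h) else'')
r=J[(P[:,0]>1.8*P[:,1])&(P[:,0]>80)&(J[:,2]>100)&(abs(J[:,0])<120)&(abs(J[:,1])<150)]; print('red',len(r),r.mean(0),r[r[:,2].argmax()],r[r[:,2].argmin()])
m=(J[:,2]>36)&(J[:,2]<80)&(abs(J[:,1])<34)&(J[:,0]>-140)&(J[:,0]<90); print(np.percentile(J[m][:,0],[1,5]))
```

```text
t 12.7 jig [ 33.3  -6.1 237. ] F [ 0.7 -0.5 -0.3] gap 0.0
shift now-frame [92.1 -2.1 21.9] turn [0.001 0.001 0.003] shift in target frame [92.1 -2.3 22. ]
strap 316 ((-4.528153419494629, 26.429412841796875), (29.1180419921875, 107.19251251220703), 5.341840744018555)
spindle 42 [ -2.25128986  -2.25053642 124.67159285]
red 158 [ 19.87766696  77.26341323 164.0329397 ] [ 28.28759962  85.44303504 181.41929854] [ 10.70462411  75.73942645 141.12486122]
[-59.99541688 -58.59927091]
```

View pics/s5.png

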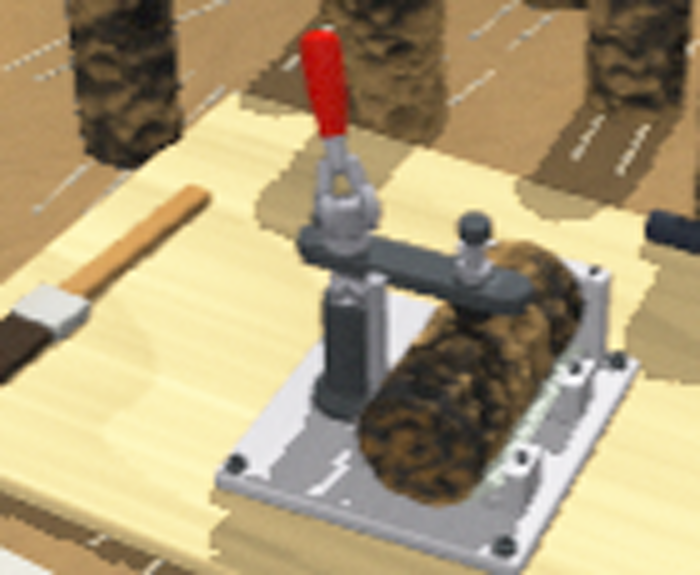

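>>> send_rows --commands '[[[0, 0, 0], [0, 0, 0.147]], [[0, 0, 0], [0, 0, 0.147]], [[0, 0, 0], [0, 0, 0.146]], [[0, 0, 0], [0, 0, 0.146]], [[0, 0, 0], [0, 0, 0.146]], [[0, 0, 0], [0, 0, 0.146]]]'

```text
time: 13.35
eef_pos: [571.5, -159.1, 246.9]
ee_rot: [2.909, 1.184, -0.001]
contact_force: [-0.4, 0.3, 0.1]
finger_gap: 0.005
```

```bash
cat >> h.py <<'E'
def lev(e,z): return [.77*e,60+.64*e,112+z]
LT=-np.pi/2-.878
E
python3 - <<'E'
from h import *
need(lev(5,98),0,LT); need(lev(5,58),0,LT); print(arm.read_state()['q'].round(2))
E
```

```text
t 13.35 jig [ 33.1  -5.9 234.9] F [-0.4  0.4  0.1] gap 0.01
shift now-frame [ 21.4 -71.9  24.9] turn [ 0.     0.001 -0.004] shift in target frame [ 21.6 -71.8  24.9]
t 13.35 jig [ 33.1  -5.9 234.9] F [-0.4  0.4  0.1] gap 0.01
shift now-frame [ 21.4 -71.9  64.9] turn [ 0.     0.001 -0.004] shift in target frame [ 21.6 -71.8  64.9]
[ 0.24  0.63 -0.09  1.66  0.07  0.85 -0.67]
```

>>> send_rows --commands '[[[7, -24, 0], [0, 0, 0]], [[7, -24, 8], [0, 0, 0]], [[7, -24, 8], [0, 0, 0]], [[0, 0, 8], [0, 0, 0]], [[0, 0, 20], [0, 0, 0]], [[0, 0, 20], [0, 0, 0]], [[0, 0, 0], [0, 0, 0]]]'

```text
time: 14.05
eef_pos: [534.9, -94.0, 180.9]
ee_rot: [-2.906, -1.193, 0.007]
contact_force: [0.2, -0.3, 0.7]
finger_gap: 0.007
```

Run:
```python
from h import *
need(lev(12.2,54.7),0,LT); print(arm.read_state()['q'].round(2))
```

```text
t 14.05 jig [  2.1  62.1 168.9] F [ 0.2 -0.3  0.7] gap 0.01
shift now-frame [9.3 0.3 2.2] turn [-0.002  0.004  0.002] shift in target frame [9.2 0.2 2.2]
[ 0.13  0.66 -0.08  1.87  0.08  0.61 -0.79]
```

>>> send_rows --commands '[[[4.6, 0, 1], [0, 0, 0]], [[4.6, 0, 1], [0, 0, 0]], [[3, 0, 1.5], [0, 0, 0]], [[3, 0, 1.5], [0, 0, 0]], [[3, 0, 1.5], [0, 0, 0]], [[4, 0, 3], [0, 0, 0]], [[4, 0, 3], [0, 0, 0]]]'

```text
time: 14.75
eef_pos: [556.5, -75.0, 171.1]
ee_rot: [2.904, 1.192, 0.005]
contact_force: [-0.3, -0.9, 4.6]
finger_gap: 0.004
```

Run:
```python
from h import *
need(lev(29.6,44.2),0,LT)
c=cal('scene');p,d=eyes.grab_frame('scene'); J=((cloud('scene',d,c)-O)@Rj).reshape(-1,3); P=p.reshape(-1,3).astype(int)
r=J[(P[:,0]>1.8*P[:,1])&(P[:,0]>80)&(J[:,2]>100)&(abs(J[:,0])<120)&(abs(J[:,1])<150)]; print('red',len(r),r.mean(0),r[r[:,2].argmax()],r[r[:,2].argmin()])
```

```text
t 14.75 jig [ 25.2  79.1 159.1] F [-0.4 -0.9  4.6] gap 0.0
shift now-frame [-2.  -1.4  2.8] turn [ 0.004 -0.002  0.002] shift in target frame [-2.  -1.4  2.9]
red 58 [ 21.73624697  79.24345882 146.04932728] [ 12.64921514  78.3268692  159.60517989] [ 16.33217921  76.36915589 137.55802241]
```

Lever is moving with about 5 N. Continue.

>>> send_rows --commands '[[[0, -1, 3], [0, 0, 0]], [[3, 0, 3.7], [0, 0, 0]], [[3, 0, 3.7], [0, 0, 0]], [[2.8, 0, 4.2], [0, 0, 0]], [[2.8, 0, 4.2], [0, 0, 0]], [[2, 0, 4.7], [0, 0, 0]], [[2, 0, 4.7], [0, 0, 0]]]'

```text
time: 15.5
eef_pos: [566.6, -63.2, 142.3]
ee_rot: [2.904, 1.193, 0.003]
contact_force: [0.4, -0.6, 5.3]
finger_gap: 0.006
```

Run:
```python
from h import *
need(lev(48,14),0,LT)
```

```text
t 15.5 jig [ 36.3  90.1 130.3] F [ 0.4 -0.6  5.3] gap 0.01
shift now-frame [ 1.  -0.1  4.3] turn [ 0.003 -0.001  0.003] shift in target frame [ 1.  -0.1  4.3]
```

>>> send_rows --commands '[[[0.5, 0, 2.5], [0, 0, 0]], [[0.5, 0, 2], [0, 0, 0]]]'

```text
time: 15.7
eef_pos: [567.4, -62.4, 138.0]
ee_rot: [2.904, 1.193, 0.004]
contact_force: [1.7, 1.7, 5.4]
finger_gap: 0.007
```

>>> send_rows --commands '[[[0, 0, 2], [0, 0, 0]], [[0, 0, 2], [0, 0, 0]]]'

```text
time: 15.9
eef_pos: [568.0, -62.3, 136.2]
ee_rot: [2.904, 1.192, 0.007]
contact_force: [-3.8, 2.0, 32.2]
finger_gap: 0.005
```

>>> send_rows --commands '[[[0, 0, 1.5], [0, 0, 0]], [[0, 0, 1.5], [0, 0, 0]]]'

```text
time: 16.1
eef_pos: [568.2, -62.3, 135.5]
ee_rot: [2.903, 1.192, 0.009]
contact_force: [-7.4, 2.2, 46.3]
finger_gap: 0.005
```

>>> send_rows --commands '[[[0, 0, -8], [0, 0, 0]], [[0, 0, -20], [0, 0, 0]], [[0, 0, -35], [0, 0, 0]], [[0, 0, -35], [0, 0, 0]], [[30, 10, -10], [0, 0, 0]], [[40, 10, 0], [0, 0, 0]], [[40, 10, 0], [0, 0, 0]], [[40, 10, 0], [0, 0, 0]], [[0, 0, 0], [0, 0, 0]]]'

```text
time: 17.0
eef_pos: [703.5, 19.3, 237.2]
ee_rot: [-2.902, -1.2, -0.004]
contact_force: [-0.1, 1.0, -0.1]
finger_gap: 0.005
```

Run:
```python
from h import *
need(lev(48,100),0,LT)
for n in ('scene','top'):
    c=cal(n);p,d=eyes.grab_frame(n); J=((cloud(n,d,c)-O)@Rj).reshape(-1,3); P=p.reshape(-1,3).astype(int)
    r=J[(P[:,0]>1.8*P[:,1])&(P[:,0]>80)&(J[:,2]>100)&(abs(J[:,0])<120)&(abs(J[:,1])<150)]
    if len(r): print(n,'red',len(r),r.mean(0),r.min(0),r.max(0))
    h=J[(J[:,2]>108)&(J[:,2]<130)&(abs(J[:,0])<40)&(J[:,1]<30)&(J[:,1]>-30)]
    if len(h):print('spindle',len(h),h.mean(0),h.max(0))
    m=(J[:,2]>36)&(J[:,2]<80)&(abs(J[:,1])<34)&(J[:,0]>-140)&(J[:,0]<90)
    if m.any(): print('cast',np.percentile(J[m][:,0],[1,5]))
    if n=='scene': save('s6.png',cv2.resize(p[160:290,210:450],None,fx=3.3,fy=3.3,interpolation=cv2.INTER_CUBIC))
```

```text
t 17.0 jig [179.6 160.8 225.2] F [-0.   1.  -0.1] gap 0.01
shift now-frame [-154.3  -38.4   12.8] turn [-0.    -0.003  0.007] shift in target frame [-154.5  -37.2   13.2]
scene red 90 [ 40.09821203  95.91662693 122.86541142] [ 21.96545617  77.29939272 114.00151103] [ 59.31415231 113.86926116 127.6910954 ]
spindle 48 [ -2.11926118  -2.35092266 118.10522118] [  7.86335817   5.92593013 123.49777967]
cast [-60.05361022 -58.53257833]
top red 89 [ 39.81038868  96.857593   123.79094837] [ 22.7013143   81.68879854 119.0219266 ] [ 55.7748197  110.61527959 130.8050964 ]
spindle 37 [ -2.11751626   0.43696601 120.16012666] [  5.29364972   7.4451916  123.99418   ]
cast [-61.28563558 -58.91211698]
```

View pics/s6.png

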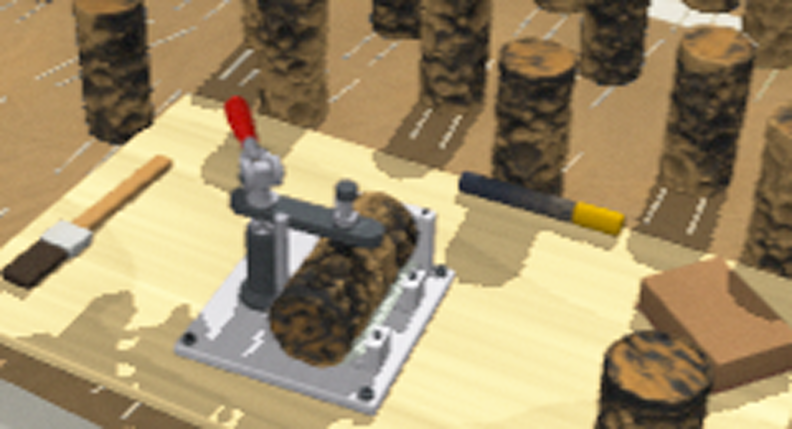

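```bash
python3 -c "
from h import *
job_done()"
```

```text
the job is handed in; nothing more can be done
```

The casting is clamped and the job is handed in, with about 17 s of the 54 s used. It was done in the order asked:

- **Casting:** I pushed it about 34 mm along the rails with closed fingers until it stopped dead against the bush plate at about 16 N. It measured in place again at the end, with its top end at about jig x -60 (home is -61).
- **Strap:** I swung it across until it stopped against the post, with force rising to about 15 N. The spindle measured about 2 mm from its home spot, within camera and calibration error.
- **Cam lever:** I pressed it down to a hard stop. The grip now lies nearly level and the spindle has sunk about 6 mm.

The last picture showed the arm standing clear with about 1 N on the wrist. The brush and sanding block looked undisturbed, as did the upright casting beside the jig.

- **High lever force:** at the lever's stop, the fingertips briefly pressed with about 46 N, taken by the fingers rather than the gripper's body.
- **Jig position:** the jig's x from the first pictures was about 1.5 to 2 mm off, so I corrected it after the casting seated.
- **Not measured:** I did not measure the rubber foot's holding force directly.

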